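Hang the keyhole tool caddy on the bench panel and bolt it

TASK

Hang the aluminium tool caddy back on the perforated bench panel: draw the panel's flat bolt aside, put the two keyholes in the caddy's back over the two screw heads and let the caddy slide down until the screws sit at the top of the narrow slots. Then shoot the bolt fully home over the caddy's back plate so that it cannot lift off, and leave the loose things on the desk where they stand.

Things in the scene. Friction and masses are not known exactly. Their poses are not given: they have to be found in the camera images.
- caddy: Open two-pocket tool caddy of bare aluminium sheet 4 mm thick, 80 (x) x 130 (y) x 125 mm, 0.2-0.45 kg, standing on the desk. Origin: centre of its underside; z up, +x towards its back plate (rear face x=+40, 125 high; front wall 50, sides 50 to 80 high). Keyholes in the back plate at y=+42 and -42: wide end 22 mm dia centred at z=88, from it a 10 mm wide slot up to z=111.5.
- grip (a point): Centre of the caddy's black ribbed hand grip on top of its middle divider, caddy frame (-6, 0, 110) mm, axes of the caddy. The grip is 12 mm thick (along y), x=-28 to +16, z=88 to 124; the pocket on either side of the divider is 59 mm wide.
- slot_left (a point): Point on the caddy where a fully home screw's axis lies: middle of the back plate's thickness, caddy frame (38, 42, 108) mm, at the upper end of the narrow slot, 20 mm above the centre of the wide end. Axes of the caddy.
- slot_right (a point): The same point of the other keyhole, caddy frame (38, -42, 108) mm.
- panel: Grey perforated steel panel fixed upright on the desk, 380 wide (y=-165 to 215 mm), 212 high, 12 thick. Origin: on the desk below the middle between its two screws, in the front face; +x into the panel, y along it to the left, z up. Cutters fixed at its right, y=-142 to -94, up to 26 mm out. A caddy hung home has its axes parallel to these and its underside at z=65, top edge at z=190.
- screw_left (a point): Middle of the left screw's shank: panel frame (-3.5, 42, 173) mm, axes of the panel. The shank is 7 mm in diameter and stands 7 mm out of the panel's face; then comes a head 16 mm in diameter, 5 mm thick. The caddy is home when slot_left is here (plate behind the head, 3 mm play).
- screw_right (a point): The same point of the right screw, panel frame (-3.5, -42, 173) mm.
- bolt (a joint): Flat steel slide bolt at the panel's upper left, 10x10 mm bar, centre at panel x=-7, z=197.5 mm. 0 = shot: its free end at panel y=40, the bar 2.5 mm above the top edge of a hung caddy; 0.036 m = fully drawn to the left (+y), its end at y=76, clear of the caddy. Starts within 10 mm of shot, where it blocks hanging. Stays where left; about 2 to 4 N moves it.
- bolt_knob (a point): Centre of the top of the bolt's upright round knob, panel frame (-7, 103 + joint value, 239.5) mm, axes of the panel. Knob: 12 mm in diameter, from z=202.5 to 239.5, so it rises above the panel's top edge (212); free space round it above that edge.
- solder_reel: Loose solder reel, 58 mm diameter, 46 mm high, standing on the desk close in front of the panel under the place where the caddy hangs. Origin: centre of its underside.
- ipa_bottle: Loose pump bottle, 58 mm diameter, 116 mm high, standing close in front of the panel's right part, 112 to 150 mm right of the middle between the screws. Origin: centre of its underside.
- multimeter: Loose multimeter lying on its back, 142 x 69 x 40 mm, in the front row on the desk with the caddy and the tape. Origin: centre of its underside.
- packing_tape: Loose roll of packing tape lying flat, 91 mm diameter, 48 mm high, in the front row on the desk. Origin: centre of its underside.

How it is judged:
By the outcome, as a careful person would: the job done as asked, in the order asked, and still so for the second after the job is handed in, with the robot touching nothing.
It also fails if it takes over 64 s, if anything falls off the work surface, if the arm or the gripper's body presses on something with over 40 N, if the wrist force passes 120 N, or if a joint passes its speed limit or range.

ROBOT

A 6-joint arm with a two-finger parallel gripper is mounted at the origin on a cart in front of the work surface, level with it; the furniture and walls round the work are solid. World frame = base frame: x ahead of the robot, y to its left, z up, the work surface at z = 0. Lengths are in m, angles in degrees, forces in N, time in s.
With the tool pointing down it reaches from about 0.35 to 0.875 m from the base axis. Payload 15.5 kg.
Tool frame: the origin (TCP) lies at the very end of the fingers, on their centre line; the grasp point (between the pads) lies 19 mm behind it; z points along the fingers, y is the line along which they close (so a half turn about z gives the same grasp; the last joint's range is limited). The gripper opens to 85 mm and grips with 20 to 120 N. Pads are 22 mm wide; open, the fingers measure 114 mm over their backs; the gripper's body (76 mm by 85 mm) begins 54 mm behind the grasp point. The pads swing forward as they close: fully open they stand 13 mm farther back than shut.
Start: joints at [-73.253, 28.281, 77.091, -0, 74.628, -5.472], TCP at [0.236, -0.579, 0.231] pointing down, gripper open.
Joint ranges: [-166.48, 166.48], [-47.26, 123.95], [12.59, 153.08], [-70.14, 250.14], [6.76, 159.57], [-176.63, 176.63]. Speed limits (degrees/s): [108.29, 108.29, 147.25, 172.46, 172.46, 172.46].

INTERFACE

Orientations are given as a 3x3 rotation matrix whose columns are the frame's x, y, z axes.
In Python, from bench import bot, cams gives the robot as it stands.
- The arm moves only by the tool move_arm, never from a script. Its argument "moves" is a list of rows, each an object of numbers: "dx", "dy", "dz": the shift along the tool's x, y, z as a fraction of full scale; "twist": the turn about the tool's z as a fraction of full scale. In form: [{"dx": .., "dy": .., "dz": .., "twist": ..}, ...]. A call has 1 to 10 rows; each row is the pose to reach, as a shift and turn from the pose commanded when the call began, along the tool's axes at that moment, turning the shorter way round; what a row does not reach only later rows make up. Full scale, the value 1, is 800 mm for a shift and pi rad for a turn. A row lasts 1/10 s, in which the tool goes at most 50 mm and 8.59 degrees, less where a joint would pass 70% of its speed; a pose out of reach is approached as far as the arm can. A call with a number of a shift or a turn outside -1 to 1 is refused whole. A call with a gripper value outside its range is refused whole. "jaw" is the opening, from 0 (shut) to 1 (fully open), set as the call begins (left out, the last holds). The fingers move at their own pace and stop on an object; "grip_force" is the grip in N (left out, the last holds). Time passes only in rows, so rows that repeat a pose let the fingers close. It gives the time, the measured TCP pose, the force, the opening and the grip force at its end, in the units of the state.
- bot.sense(): the state, without advancing time (a new reading comes with each control period).
- cams.get_image(name): name is "side" or "top"; returns the picture (384x512x3 uint8, red, green, blue); there is no depth.
- cams.camera_model(name): a dict with "intrinsics" (3x3 intrinsics, pixels), "rvec" (rotation vector, rad) and "tvec" (3), from world to camera coordinates, as OpenCV has them. Camera axes: x right, y down, z forward; pixel columns grow to the right and rows downward; lengths in m; the calibration is good to about 2 mm. A picture is of the moment at which its call begins. camera_model takes no time and is no camera call.
- bot.finish_job(): hands the job in; it is judged then, once.
Trained networks look in the newest picture that a camera, given by its name, has taken for a name from the list of things; names that differ only in an ending like _2 or _b are one class to them, and where a whole thing is asked for, a point or a joint stands for the part that bears it (a point fixed in the world has none). Each returns a list of dicts, best first, with "conf" (0 to 1); they miss things now and then, are a little off and sometimes report something else, mostly with a low value. They report only what shows in the picture. A call takes as long as a camera call.
- cams.silhouettes(camera, target): "region" (384x512 bool, what is visible of it) and "location" ([row, column] in pixels, amid what is visible of it).
- cams.pinpoint(camera, target): "location" ([row, column] in pixels: a listed point, or the origin of a listed thing).
The state is a dict: "time_s": time; "q": joint angles; "joint_velocities": joint speeds; "joint_efforts": joint torques, N m; "ee_pos": TCP position; "tool_rot": TCP orientation; "contact_force": force on the tool from outside, world axes, zero at the start; "torque": the same for the moment, N m; "finger_gap": finger opening in m; "finger_force": force on a finger pad.
Only numpy, scipy, OpenCV 4.12 (cv2) and the standard library are available. Lean on these libraries where they do the work, as an engineer would, in place of code of your own. Each camera call takes 0.05 s, during which the arm holds its last target. There are 200 camera calls.

## Working session

There is one attempt and no reset: what is moved stays moved. The work goes in short steps, Python scripts to look and compute and a tool call to move; the robot and the scene stay as the last step left them, time stands still between calls to the robot, and variables do not carry over. Pictures are saved under pics/ and viewed, at most 10 in all, crops included, and the job is handed in when it is done.

Besides the shell and the picture viewer there is one more tool, called in YAML: its name, and indented under it one key for each argument. move_arm: Moves the arm, as the interface text tells. Shift numbers are shares of 800 mm and turn numbers shares of pi rad, none past 1 either way. Its arguments: {"type":"object","properties":{"moves":{"type":"array","items":{"type":"object","properties":{"dx":{"type":"number"},"dy":{"type":"number"},"dz":{"type":"number"},"twist":{"type":"number"}}}},"jaw":{"type":"number"},"grip_force":{"type":"number"}},"required":["moves"]}

```bash
ls; mkdir -p pics
cat > h.py <<'E'
import numpy as np, cv2
from bench import bot, cams
def cm(n):
    m=cams.camera_model(n); return np.array(m["intrinsics"],float),np.array(m["rvec"],float).reshape(3,1),np.array(m["tvec"],float).reshape(3,1)
def proj(n,P):
    K,r,t=cm(n); return cv2.projectPoints(np.array(P,float).reshape(-1,3),r,t,K,None)[0].reshape(-1,2)
def ray(n,rc):
    K,r,t=cm(n); R=cv2.Rodrigues(r)[0]; d=R.T@np.linalg.inv(K)@np.array([rc[1],rc[0],1.]); return (-R.T@t).ravel(),d/np.linalg.norm(d)
def atz(n,rc,z):
    o,d=ray(n,rc); return o+d*(z-o[2])/d[2]
E
python3 - <<'E'
from h import *
ims=[]
for n in("side","top"):
    im=cams.get_image(n); cv2.imwrite(f"pics/{n}0.png",im[:,:,::-1])
    o,d=ray(n,(192,256)); print(n,o.round(3),d.round(3))
    for t in ["caddy","grip","slot_left","slot_right","panel","screw_left","screw_right","bolt_knob","solder_reel","ipa_bottle","multimeter","packing_tape"]:
        r=cams.pinpoint(n,t); print(n,t,[(np.round(x["location"],1).tolist(),round(x["conf"],2)) for x in r[:3]])
s=bot.sense();print(s["time_s"],s["ee_pos"],s["tool_rot"])
E
```

```text
pics
side [0.13  0.788 0.56 ] [ 0.394 -0.812 -0.43 ]
side caddy [([255.2, 299.7], 0.57)]
side grip [([211.9, 301.5], 0.88)]
side slot_left [([209.4, 276.7], 0.75)]
side slot_right [([197.6, 299.6], 0.61), ([212.5, 324.7], 0.31)]
side panel [([231.9, 216.0], 0.92)]
side screw_left [([171.1, 201.2], 0.81)]
side screw_right [([161.8, 226.8], 0.61)]
side bolt_knob [([155.4, 186.6], 0.85)]
side solder_reel [([230.7, 232.4], 0.6), ([170.2, 201.2], 0.36)]
side ipa_bottle [([217.3, 253.8], 0.69)]
side multimeter [([212.0, 322.6], 0.68)]
side packing_tape [([306.4, 249.6], 0.68)]
top [0.406 0.017 1.058] [ 0.105 -0.005 -0.994]
top caddy [([229.5, 265.1], 0.92)]
top grip [([231.4, 267.1], 0.6)]
top slot_left [([210.8, 252.3], 0.93), ([134.8, 254.5], 0.15)]
top slot_right [([222.5, 284.5], 0.84), ([225.6, 188.3], 0.72)]
top panel [([153.1, 267.3], 0.67)]
top screw_left [([133.2, 256.0], 0.74)]
top screw_right [([136.9, 288.0], 0.92), ([209.9, 258.3], 0.49)]
top bolt_knob [([126.3, 222.7], 0.59)]
top solder_reel [([167.6, 273.8], 0.59)]
top ipa_bottle [([172.3, 310.4], 0.72)]
top multimeter [([230.1, 339.2], 0.79)]
top packing_tape [([225.1, 187.4], 0.84)]
1.3 [ 0.23634547 -0.57858636  0.23128314] [[ 9.25742464e-01  3.78154584e-01 -2.13893308e-05]
 [ 3.78154585e-01 -9.25742464e-01  2.52745277e-05]
 [-1.02433333e-05 -3.14861771e-05 -9.99999999e-01]]
```

```bash
cat > fit.py <<'E'
from h import *
from scipy.optimize import least_squares
def W(p,P):
    c,s=np.cos(p[2]),np.sin(p[2]); P=np.atleast_2d(P)
    return np.c_[p[0]+c*P[:,0]-s*P[:,1], p[1]+s*P[:,0]+c*P[:,1], P[:,2]]
CAD=dict(caddy=(0,0,0),grip=(-.006,0,.110),slot_left=(.038,.042,.108),slot_right=(.038,-.042,.108))
PAN=dict(panel=(0,0,0),screw_left=(-.0035,.042,.173),screw_right=(-.0035,-.042,.173))
def fit(obs,M,x0):
    def f(p): return np.concatenate([(proj(n,W(p,M[t]))[0]-np.array(rc)[::-1]) for n,t,rc in obs])
    s=least_squares(f,x0,loss="soft_l1",f_scale=1.5,x_scale=[.01,.01,.05]); return s.x,f(s.x).reshape(-1,2)
E
python3 - <<'E'
from fit import *
c=[("side","caddy",(255.2,299.7)),("side","grip",(211.9,301.5)),("side","slot_left",(209.4,276.7)),("side","slot_right",(197.6,299.6)),
("top","caddy",(229.5,265.1)),("top","grip",(231.4,267.1)),("top","slot_left",(210.8,252.3)),("top","slot_right",(222.5,284.5))]
p=[("side","panel",(231.9,216)),("side","screw_left",(171.1,201.2)),("side","screw_right",(161.8,226.8)),("top","panel",(153.1,267.3)),("top","screw_left",(133.2,256)),("top","screw_right",(136.9,288))]
for o,M in((c,CAD),(p,PAN)):
    x,r=fit(o,M,[.5,0,0]); print(x[:2].round(4),np.degrees(x[2]).round(2)); print(r.round(1).tolist())
    if M is PAN: px=x
for j in(0,.01): print(j,W(px,(-.007,.103+j,.2395)),proj("top",W(px,(-.007,.103+j,.2395))),proj("side",W(px,(-.007,.103+j,.2395))))
for n in("side","top"):
    im=cv2.imread(f"pics/{n}0.png"); sub=im[100:340,130:400] 
    cv2.imwrite(f"pics/{n}1.png",cv2.resize(im[100:320,150:390],None,fx=2.7,fy=2.7,interpolation=cv2.INTER_CUBIC)[:600])
E
```

```text
[ 0.4092 -0.015 ] -18.13
[[-1.2, -1.8], [1.4, 0.6], [-1.4, 3.7], [-0.3, 3.4], [-0.1, 0.9], [-1.5, 1.2], [3.2, 0.0], [2.2, -1.0]]
[ 0.6378 -0.0235] -12.23
[[-0.2, -2.4], [0.5, 1.3], [-0.8, 0.2], [1.5, -2.2], [-1.5, 0.0], [0.2, 4.0]]
0 [[0.65278304 0.07867591 0.2395    ]] [[227.8038296  121.02872721]] [[181.1577064  152.83834741]]
0.01 [[0.6549007  0.08844911 0.2395    ]] [[223.48974732 120.05587589]] [[177.66962905 154.11759557]]
```

View pics/side0.png

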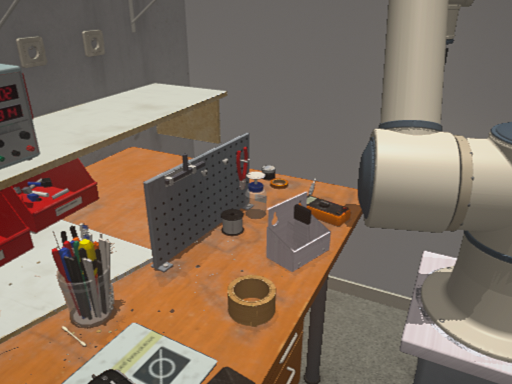

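View pics/top1.png

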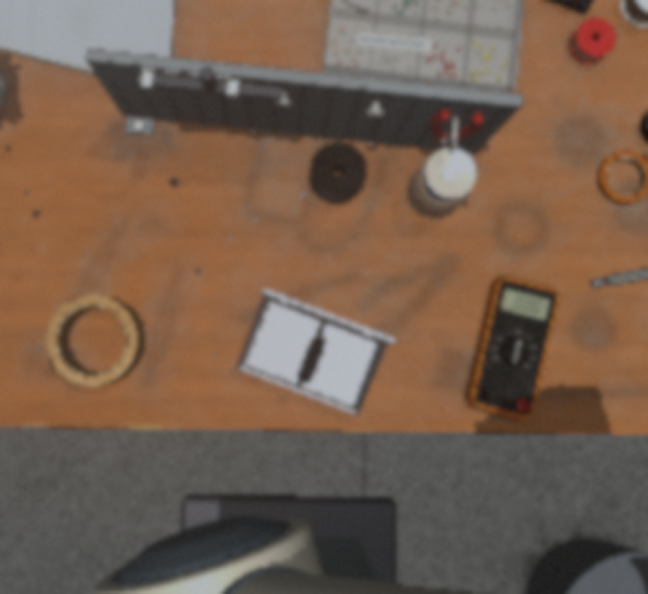

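Run:
```python
from h import *
im=cv2.imread("pics/side0.png"); cv2.imwrite("pics/side_c.png",cv2.resize(im[125:275,140:340],None,fx=4,fy=4,interpolation=cv2.INTER_CUBIC))
im=cv2.imread("pics/top0.png"); cv2.imwrite("pics/top_c.png",cv2.resize(im[110:260,170:370],None,fx=4,fy=4,interpolation=cv2.INTER_CUBIC))
```

```text
(no output)
```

View pics/side_c.png

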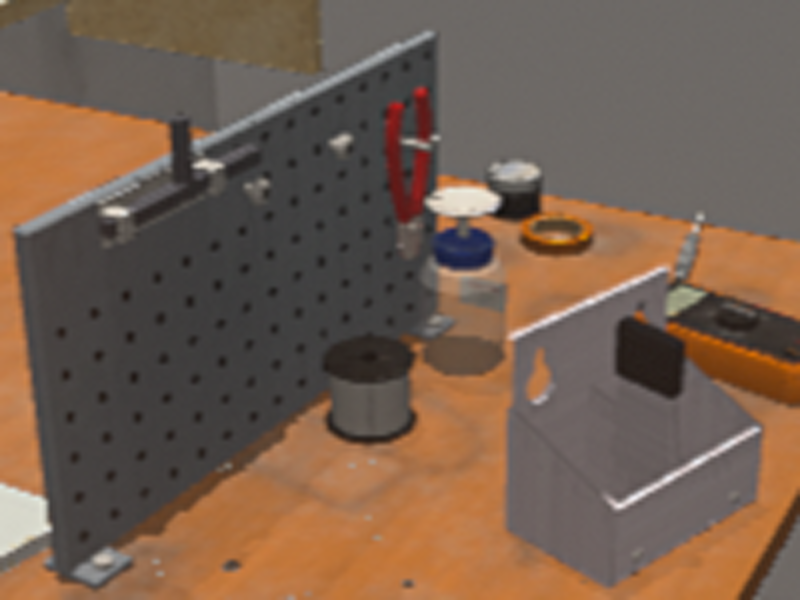

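View pics/top_c.png

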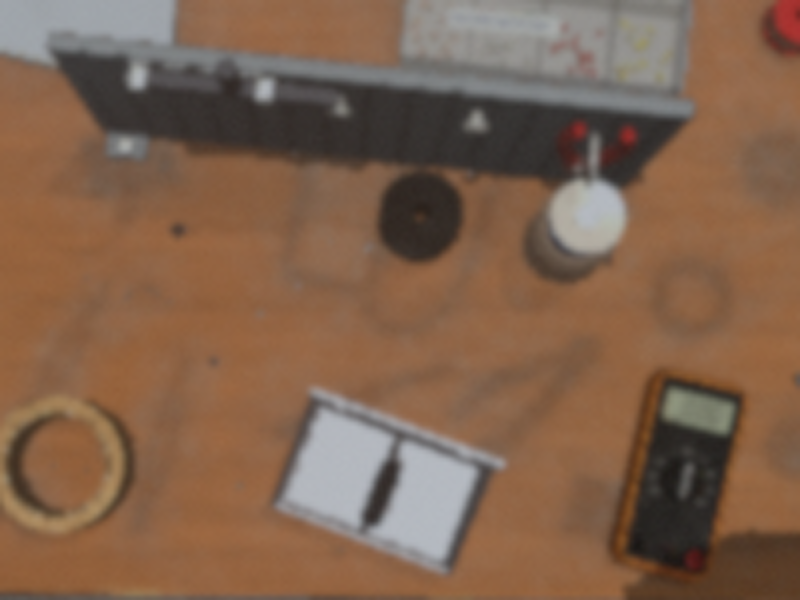

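```bash
cat > est.py <<'E'
from fit import *
def u(n,c):
    off=(140,125) if n=="side" else (170,110)
    x=[(c[i]+.5)/4-.5+off[i] for i in(0,1)]; return (x[1],x[0])
M={}
def build(L): 
    o=[]
    for i,(n,P,c) in enumerate(L): M[(n,P)]=P; o.append((n,(n,P),u(n,c)))
    return o
pan=build([("side",(0,.215,.212),(38,228)),("side",(0,-.165,.212),(437,36)),("side",(-.0095,.042,.173),(258,190)),("side",(-.0095,-.042,.173),(342,145)),("side",(0,.215,0),(70,575)),
("top",(0,.215,.212),(57,50)),("top",(0,-.165,.212),(690,113)),("top",(-.0095,.042,.173),(342,106)),("top",(-.0095,-.042,.173),(477,121))])
cad=build([("side",(.038,.065,.125),(512,338)),("side",(.038,-.065,.125),(667,270)),("side",(-.038,.065,.05),(618,503)),("side",(-.038,-.065,.05),(759,430)),("side",(-.04,.065,0),(612,582)),("side",(.04,.065,0),(510,533)),
("top",(.038,.065,.125),(315,393)),("top",(.038,-.065,.125),(503,464)),("top",(-.038,.065,.05),(278,507)),("top",(-.038,-.065,.05),(450,571))])
px,pr=fit(pan,M,[.64,-.02,-.1]); cx,cr=fit(cad,M,[.41,-.015,-.35])
E
python3 - <<'E'
from est import *
for x,r in((px,pr),(cx,cr)): print(x[:2].round(4),np.degrees(x[2]).round(2)); print(r.round(1).tolist())
for k,v in (("bottle",(172.3,310.4)),("reel",(167.6,273.8)),("tape",(225.1,187.4)),("mm",(230.1,339.2))): print(k,atz("top",v,0).round(3))
for n,rc in(("top",u("top",(230,68))),("side",u("side",(180,118)))):
    f=lambda j:proj(n,W(px,(-.007,.103+j,.2395)))[0][::-1]
    print(n,np.round(rc,1),[(j,f(j).round(1).tolist()) for j in(0,.005,.01)])
E
```

```text
[ 0.641  -0.0266] -5.01
[[-1.9, 1.0], [0.1, -1.2], [1.1, 0.6], [0.8, 0.5], [0.4, 2.9], [-1.9, -1.2], [2.5, -0.8], [0.2, 0.4], [0.9, 0.0]]
[ 0.4089 -0.0151] -19.69
[[0.7, 0.3], [0.4, -0.6], [-0.7, 2.2], [1.1, -1.2], [0.5, 2.2], [-0.3, -0.6], [-0.9, -0.8], [0.9, -0.4], [-1.1, -1.1], [1.3, 0.0]]
bottle [ 0.577 -0.144  0.   ]
reel [ 0.589 -0.038  0.   ]
tape [0.421 0.205 0.   ]
mm [ 0.413 -0.225  0.   ]
top [126.6 227.1] [(0, [125.3, 228.6]), (0.005, [125.0, 226.4]), (0.01, [124.8, 224.2])]
side [154.1 184.6] [(0, [153.2, 185.5]), (0.005, [153.9, 184.0]), (0.01, [154.7, 182.5])]
```

```bash
cat > go.py <<'E'
from fit import *
def plan(P,a):
    s=bot.sense(); R=np.array(s["tool_rot"]); p=np.array(s["ee_pos"])
    a0=np.degrees(np.arctan2(R[1,0],R[0,0])); d=R.T@(np.array(P)-p)
    print("t",round(s["time_s"],2),"p",p.round(4),"a",round(a0,2),"F",np.round(s["contact_force"],1),"gap",round(s["finger_gap"],4))
    print("  move",(d/.8).round(4).tolist(),"twist",round(((a0-a+180)%360-180)/180,4),"mm",(d*1000).round(1).tolist(),"dist",np.linalg.norm(d).round(3))
E
python3 - <<'E'
from go import *
from est import px
k=W(px,(-.007,.1065,.2395))[0]; print(k)
plan([k[0]-.001,k[1],.31],-5)
E
```

```text
[0.64335692 0.08012114 0.2395    ]
t 1.3 p [ 0.2363 -0.5786  0.2313] a 22.22 F [ 0.5 -0.4 -0.4] gap 0.0855
  move [0.7812, -0.5703, -0.0984] twist 0.1512 mm [625.0, -456.3, -78.7] dist 0.778
```

move_arm:
  moves:
    - {"dz": -0.05}
    - {"dx": 0.78, "dy": -0.57, "dz": -0.1, "twist": 0.151}
    - {"dx": 0.78, "dy": -0.57, "dz": -0.1, "twist": 0.151}
    - {"dx": 0.78, "dy": -0.57, "dz": -0.1, "twist": 0.151}
    - {"dx": 0.78, "dy": -0.57, "dz": -0.1, "twist": 0.151}
    - {"dx": 0.78, "dy": -0.57, "dz": -0.1, "twist": 0.151}
    - {"dx": 0.78, "dy": -0.57, "dz": -0.1, "twist": 0.151}
    - {"dx": 0.78, "dy": -0.57, "dz": -0.1, "twist": 0.151}
    - {"dx": 0.78, "dy": -0.57, "dz": -0.1, "twist": 0.151}
    - {"dx": 0.78, "dy": -0.57, "dz": -0.1, "twist": 0.151}
  jaw: 0.7
  grip_force: 20

```text
$.moves[0]: bad value
```

Run:
```python
from go import *
plan([.642,.080,.31],-5)
```

```text
t 1.3 p [ 0.2363 -0.5786  0.2313] a 22.22 F [ 0.5 -0.4 -0.4] gap 0.0855
  move [0.7807, -0.5704, -0.0984] twist 0.1512 mm [624.6, -456.3, -78.7] dist 0.777
```

move_arm:
  moves:
    - {"dx": 0, "dy": 0, "dz": -0.05, "twist": 0}
    - {"dx": 0.78, "dy": -0.57, "dz": -0.1, "twist": 0.151}
    - {"dx": 0.78, "dy": -0.57, "dz": -0.1, "twist": 0.151}
    - {"dx": 0.78, "dy": -0.57, "dz": -0.1, "twist": 0.151}
    - {"dx": 0.78, "dy": -0.57, "dz": -0.1, "twist": 0.151}
    - {"dx": 0.78, "dy": -0.57, "dz": -0.1, "twist": 0.151}
    - {"dx": 0.78, "dy": -0.57, "dz": -0.1, "twist": 0.151}
    - {"dx": 0.78, "dy": -0.57, "dz": -0.1, "twist": 0.151}
    - {"dx": 0.78, "dy": -0.57, "dz": -0.1, "twist": 0.151}
    - {"dx": 0.78, "dy": -0.57, "dz": -0.1, "twist": 0.151}
  jaw: 0.7
  grip_force: 20

```text
time_s: 2.3
ee_pos: [0.4698, -0.199, 0.2946]
tool_rot: [[0.996, -0.087, 0.0], [-0.087, -0.996, -0.0], [0.0, 0.0, -1.0]]
contact_force: [0.6, -0.8, -0.1]
finger_gap: 0.0598
finger_force: 0.0
```

Run:
```python
from go import *
plan([.642,.080,.31],-5)
```

```text
t 2.3 p [ 0.4698 -0.199   0.2946] a -4.97 F [ 0.6 -0.8 -0.1] gap 0.0598
  move [0.1843, -0.3661, -0.0192] twist 0.0002 mm [147.4, -292.9, -15.4] dist 0.328
```

move_arm:
  moves:
    - {"dx": 0.184, "dy": -0.366, "dz": -0.019, "twist": 0}
    - {"dx": 0.184, "dy": -0.366, "dz": -0.019, "twist": 0}
    - {"dx": 0.184, "dy": -0.366, "dz": -0.019, "twist": 0}
    - {"dx": 0.184, "dy": -0.366, "dz": -0.019, "twist": 0}
    - {"dx": 0.184, "dy": -0.366, "dz": -0.019, "twist": 0}
    - {"dx": 0.184, "dy": -0.366, "dz": -0.019, "twist": 0}
    - {"dx": 0.184, "dy": -0.366, "dz": -0.019, "twist": 0}
    - {"dx": 0.184, "dy": -0.366, "dz": -0.019, "twist": 0}
    - {"dx": 0.184, "dy": -0.366, "dz": -0.019, "twist": 0}
    - {"dx": 0.184, "dy": -0.366, "dz": -0.019, "twist": 0}

```text
time_s: 3.3
ee_pos: [0.6406, 0.0773, 0.3094]
tool_rot: [[0.996, -0.087, -0.0], [-0.087, -0.996, -0.0], [-0.0, 0.0, -1.0]]
contact_force: [-0.3, 0.4, 0.7]
finger_gap: 0.0597
finger_force: 0.0
```

Run:
```python
from go import *
plan([.642,.080,.223],-5)
```

```text
t 3.3 p [0.6406 0.0773 0.3094] a -5.0 F [-0.3  0.4  0.7] gap 0.0597
  move [0.0014, -0.0035, 0.1081] twist 0.0 mm [1.2, -2.8, 86.4] dist 0.087
```

move_arm:
  moves:
    - {"dx": 0.001, "dy": -0.0035, "dz": 0.05, "twist": 0}
    - {"dx": 0.001, "dy": -0.0035, "dz": 0.1, "twist": 0}
    - {"dx": 0.001, "dy": -0.0035, "dz": 0.112, "twist": 0}
    - {"dx": 0.001, "dy": -0.0035, "dz": 0.112, "twist": 0}
    - {"dx": 0.001, "dy": -0.0035, "dz": 0.112, "twist": 0}

```text
time_s: 3.8
ee_pos: [0.6429, 0.0803, 0.2218]
tool_rot: [[0.996, -0.087, 0.002], [-0.087, -0.996, 0.0], [0.002, -0.0, -1.0]]
contact_force: [-0.1, -0.3, 0.9]
finger_gap: 0.06
finger_force: 0.0
```

move_arm:
  moves:
    - {"dx": 0, "dy": 0, "dz": 0, "twist": 0}
    - {"dx": 0, "dy": 0, "dz": 0, "twist": 0}
    - {"dx": 0, "dy": 0, "dz": 0, "twist": 0}
    - {"dx": 0, "dy": 0, "dz": 0, "twist": 0}
    - {"dx": 0, "dy": 0, "dz": 0, "twist": 0}
  jaw: 0
  grip_force: 20

```text
time_s: 4.3
ee_pos: [0.6424, 0.0808, 0.2206]
tool_rot: [[0.996, -0.086, 0.001], [-0.086, -0.996, -0.0], [0.001, -0.0, -1.0]]
contact_force: [-0.7, -0.4, 5.7]
finger_gap: 0.0109
finger_force: 20.9
```

move_arm:
  moves:
    - {"dx": 0, "dy": -0.012, "dz": -0.003, "twist": 0}
    - {"dx": 0, "dy": -0.024, "dz": -0.003, "twist": 0}
    - {"dx": 0, "dy": -0.034, "dz": -0.003, "twist": 0}
    - {"dx": 0, "dy": -0.036, "dz": -0.003, "twist": 0}
    - {"dx": 0, "dy": -0.036, "dz": -0.003, "twist": 0}

```text
time_s: 4.8
ee_pos: [0.6446, 0.1104, 0.2215]
tool_rot: [[0.996, -0.086, -0.001], [-0.086, -0.996, 0.0], [-0.001, -0.0, -1.0]]
contact_force: [5.5, 1.9, -13.6]
finger_gap: 0.011
finger_force: 20.3
```

Run:
```python
from go import *
plan([.642,.080,.223],-5)
im=cams.get_image("top"); cv2.imwrite("pics/t2.png",np.hstack([cv2.resize(im[105:165,170:330,::-1],None,fx=4.9,fy=4.9,interpolation=cv2.INTER_CUBIC)]))
im2=cams.get_image("side")
a=cv2.resize(im[105:165,170:330,::-1],(800,300),interpolation=cv2.INTER_CUBIC);b=cv2.resize(im2[130:190,130:290,::-1],(800,300),interpolation=cv2.INTER_CUBIC)
cv2.imwrite("pics/t2.png",np.vstack([a,b]))
```

```text
t 4.8 p [0.6446 0.1104 0.2215] a -4.92 F [  5.5   1.9 -13.6] gap 0.011
  move [0.0001, 0.0381, -0.0019] twist 0.0004 mm [0.1, 30.5, -1.5] dist 0.031
```

View pics/t2.png

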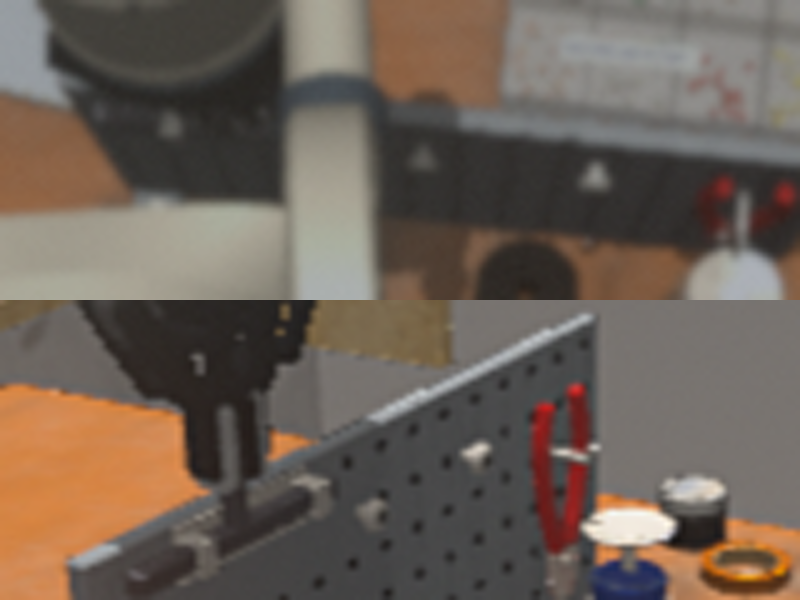

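move_arm:
  moves:
    - {"dx": 0, "dy": -0.003, "dz": 0.001, "twist": 0}
    - {"dx": 0, "dy": -0.003, "dz": 0.001, "twist": 0}
    - {"dx": 0, "dy": -0.003, "dz": 0.001, "twist": 0}

```text
time_s: 5.2
ee_pos: [0.6448, 0.1123, 0.2214]
tool_rot: [[0.996, -0.086, 0.0], [-0.086, -0.996, 0.0], [0.0, -0.0, -1.0]]
contact_force: [3.5, 0.5, -7.4]
finger_gap: 0.0108
finger_force: 20.9
```

move_arm:
  moves:
    - {"dx": 0, "dy": -0.003, "dz": 0.001, "twist": 0}
    - {"dx": 0, "dy": -0.003, "dz": 0.001, "twist": 0}
    - {"dx": 0, "dy": -0.003, "dz": 0.001, "twist": 0}

```text
time_s: 5.5
ee_pos: [0.6451, 0.1146, 0.2213]
tool_rot: [[0.996, -0.086, 0.001], [-0.086, -0.996, 0.0], [0.001, -0.0, -1.0]]
contact_force: [-0.7, 0.8, 4.8]
finger_gap: 0.011
finger_force: 21.9
```

move_arm:
  moves:
    - {"dx": 0, "dy": -0.004, "dz": 0, "twist": 0}
    - {"dx": 0, "dy": -0.004, "dz": 0, "twist": 0}
    - {"dx": 0, "dy": -0.004, "dz": 0, "twist": 0}

```text
time_s: 5.8
ee_pos: [0.6452, 0.1153, 0.2213]
tool_rot: [[0.996, -0.087, 0.0], [-0.087, -0.996, -0.003], [0.0, 0.003, -1.0]]
contact_force: [-3.0, -16.0, 7.6]
finger_gap: 0.0107
finger_force: 22.5
```

move_arm:
  moves:
    - {"dx": 0, "dy": 0.002, "dz": 0, "twist": 0}
    - {"dx": 0, "dy": 0.002, "dz": 0, "twist": 0}
    - {"dx": 0, "dy": 0.002, "dz": 0, "twist": 0}
    - {"dx": 0, "dy": 0.002, "dz": -0.05, "twist": 0}
    - {"dx": 0, "dy": 0.002, "dz": -0.05, "twist": 0}
    - {"dx": 0, "dy": 0.002, "dz": -0.05, "twist": 0}
  jaw: 0.45

```text
time_s: 6.4
ee_pos: [0.6455, 0.1161, 0.2615]
tool_rot: [[0.996, -0.086, 0.002], [-0.086, -0.996, 0.0], [0.002, -0.0, -1.0]]
contact_force: [-0.7, 0.0, -0.0]
finger_gap: 0.0383
finger_force: 0.0
```

Run:
```python
from go import *
plan([.4033,-.012,.20],-19.5)
```

```text
t 6.4 p [0.6455 0.1161 0.2615] a -4.95 F [-0.7  0.  -0. ] gap 0.0383
  move [-0.288, 0.1857, 0.0763] twist 0.0808 mm [-230.4, 148.6, 61.0] dist 0.281
```

move_arm:
  moves:
    - {"dx": -0.03, "dy": 0.02, "dz": -0.03, "twist": 0}
    - {"dx": -0.1, "dy": 0.06, "dz": -0.02, "twist": 0.04}
    - {"dx": -0.288, "dy": 0.186, "dz": 0.076, "twist": 0.081}
    - {"dx": -0.288, "dy": 0.186, "dz": 0.076, "twist": 0.081}
    - {"dx": -0.288, "dy": 0.186, "dz": 0.076, "twist": 0.081}
    - {"dx": -0.288, "dy": 0.186, "dz": 0.076, "twist": 0.081}
    - {"dx": -0.288, "dy": 0.186, "dz": 0.076, "twist": 0.081}
    - {"dx": -0.288, "dy": 0.186, "dz": 0.076, "twist": 0.081}
    - {"dx": -0.288, "dy": 0.186, "dz": 0.076, "twist": 0.081}

```text
time_s: 7.3
ee_pos: [0.4037, -0.0124, 0.2]
tool_rot: [[0.942, -0.335, 0.001], [-0.335, -0.942, 0.0], [0.001, -0.0, -1.0]]
contact_force: [1.2, 0.2, 0.2]
finger_gap: 0.0382
finger_force: 0.0
```

Run:
```python
from go import *
plan([.4033,-.012,.093],-19.5)
im=cams.get_image("top"); im2=cams.get_image("side")
cv2.imwrite("pics/t3.png",np.hstack([cv2.resize(x,(400,600),interpolation=cv2.INTER_CUBIC) for x in(im[160:280,225:305,::-1],im2[130:280,260:360,::-1])]))
```

```text
t 7.3 p [ 0.4037 -0.0124  0.2   ] a -19.56 F [1.2 0.2 0.2] gap 0.0382
  move [-0.0007, -0.0003, 0.1338] twist -0.0004 mm [-0.5, -0.2, 107.0] dist 0.107
```

View pics/t3.png

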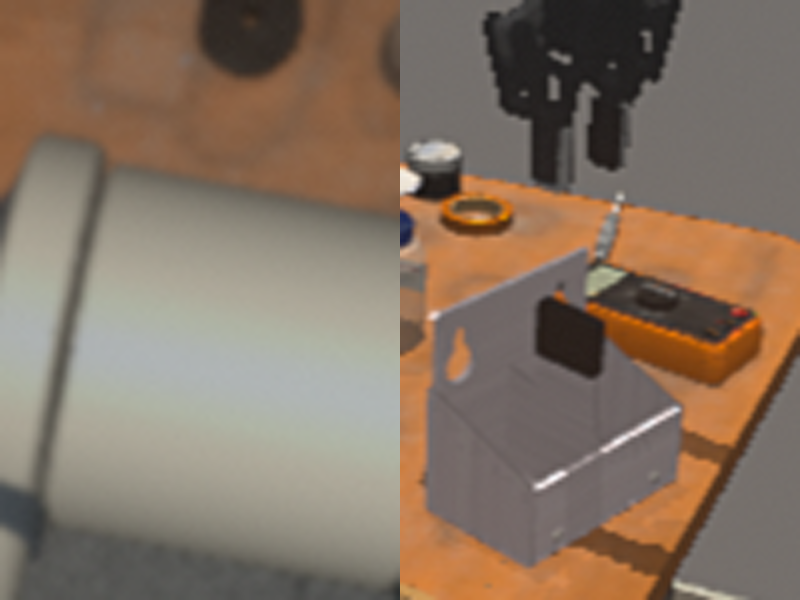

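move_arm:
  moves:
    - {"dx": 0, "dy": 0, "dz": 0.045, "twist": 0}
    - {"dx": 0, "dy": 0, "dz": 0.08, "twist": 0}
    - {"dx": 0, "dy": 0, "dz": 0.11, "twist": 0}
    - {"dx": 0, "dy": 0, "dz": 0.134, "twist": 0}
    - {"dx": 0, "dy": 0, "dz": 0.134, "twist": 0}
    - {"dx": 0, "dy": 0, "dz": 0.134, "twist": 0}

```text
time_s: 8.0
ee_pos: [0.4034, -0.0122, 0.0929]
tool_rot: [[0.943, -0.334, -0.0], [-0.334, -0.943, 0.0], [-0.0, 0.0, -1.0]]
contact_force: [0.2, 0.7, -0.0]
finger_gap: 0.0384
finger_force: 0.0
```

move_arm:
  moves:
    - {"dx": 0, "dy": 0, "dz": 0, "twist": 0}
    - {"dx": 0, "dy": 0, "dz": 0, "twist": 0}
    - {"dx": 0, "dy": 0, "dz": 0, "twist": 0}
    - {"dx": 0, "dy": 0, "dz": 0, "twist": 0}
    - {"dx": 0, "dy": 0, "dz": 0, "twist": 0}
    - {"dx": 0, "dy": 0, "dz": 0, "twist": 0}
  jaw: 0
  grip_force: 50

```text
time_s: 8.6
ee_pos: [0.4033, -0.0124, 0.0934]
tool_rot: [[0.942, -0.335, 0.002], [-0.335, -0.942, -0.0], [0.002, -0.001, -1.0]]
contact_force: [-1.0, 4.5, 10.0]
finger_gap: 0.0111
finger_force: 55.3
```

Run:
```python
from go import *
# panel in robot frame: y0 -.0238
p=[.641,-.0240,np.radians(-5.0)]
for t in([-.17,0],[-.055,0]):
    w=W(p,(t[0]-.046,t[1],0))[0]; print(t,w.round(4)); plan([w[0],w[1],.093+.093],-5)
for n in("side","top"):
    cams.get_image(n)
    for t in("grip","slot_left","slot_right","caddy"): print(n,t,[(np.round(x["location"],1).tolist(),round(x["conf"],2)) for x in cams.pinpoint(n,t)[:2]])
```

```text
[-0.17, 0] [ 0.4258 -0.0052  0.    ]
t 8.6 p [ 0.4033 -0.0124  0.0934] a -19.55 F [-1.   4.5 10. ] gap 0.0111
  move [0.0237, -0.018, -0.1157] twist -0.0808 mm [18.9, -14.4, -92.6] dist 0.096
[-0.055, 0] [ 0.5404 -0.0152  0.    ]
t 8.6 p [ 0.4033 -0.0124  0.0934] a -19.55 F [-1.   4.5 10. ] gap 0.0111
  move [0.1628, -0.0541, -0.1155] twist -0.0808 mm [130.2, -43.3, -92.4] dist 0.165
side grip [([211.3, 305.5], 0.57)]
side slot_left [([212.7, 278.7], 0.89)]
side slot_right []
side caddy [([252.3, 296.8], 0.93)]
top grip [([229.2, 339.6], 0.26)]
top slot_left []
top slot_right []
top caddy []
```

move_arm:
  moves:
    - {"dx": 0, "dy": 0, "dz": -0.03, "twist": 0}
    - {"dx": 0, "dy": 0, "dz": -0.08, "twist": 0}
    - {"dx": 0.024, "dy": -0.018, "dz": -0.107, "twist": -0.04}
    - {"dx": 0.07, "dy": -0.03, "dz": -0.107, "twist": -0.081}
    - {"dx": 0.12, "dy": -0.042, "dz": -0.107, "twist": -0.081}
    - {"dx": 0.163, "dy": -0.054, "dz": -0.107, "twist": -0.081}
    - {"dx": 0.163, "dy": -0.054, "dz": -0.107, "twist": -0.081}
    - {"dx": 0.163, "dy": -0.054, "dz": -0.107, "twist": -0.081}
    - {"dx": 0.163, "dy": -0.054, "dz": -0.107, "twist": -0.081}

```text
time_s: 10.0
ee_pos: [0.5389, -0.0152, 0.1782]
tool_rot: [[0.996, -0.087, -0.001], [-0.087, -0.996, 0.0], [-0.001, -0.0, -1.0]]
contact_force: [0.0, -0.2, -2.6]
finger_gap: 0.0113
finger_force: 53.5
```

Run:
```python
from go import *
plan([.5404,-.0152,.1784],-5)
im=cams.get_image("top"); im2=cams.get_image("side")
for n in("side","top"):
    for t in("slot_left","slot_right","caddy","screw_left","screw_right"): print(n,t,[(np.round(x["location"],1).tolist(),round(x["conf"],2)) for x in cams.pinpoint(n,t)[:2]])
a=im2[130:250,160:320,::-1]
cv2.imwrite("pics/t4.png",cv2.resize(a,(800,600),interpolation=cv2.INTER_CUBIC))
```

```text
t 10.0 p [ 0.5389 -0.0152  0.1782] a -4.96 F [ 0.  -0.2 -2.6] gap 0.0113
  move [0.0019, -0.0002, -0.0003] twist 0.0002 mm [1.5, -0.2, -0.2] dist 0.002
side slot_left [([166.7, 223.6], 0.77), ([165.6, 248.0], 0.19)]
side slot_right [([155.8, 242.8], 0.78), ([210.7, 245.7], 0.23)]
side caddy [([209.5, 247.4], 0.71)]
side screw_left [([173.7, 202.2], 0.86), ([168.4, 224.0], 0.38)]
side screw_right [([159.7, 222.2], 0.85), ([230.9, 235.1], 0.36)]
top slot_left []
top slot_right []
top caddy [([177.0, 267.4], 0.89)]
top screw_left []
top screw_right []
```

View pics/t4.png

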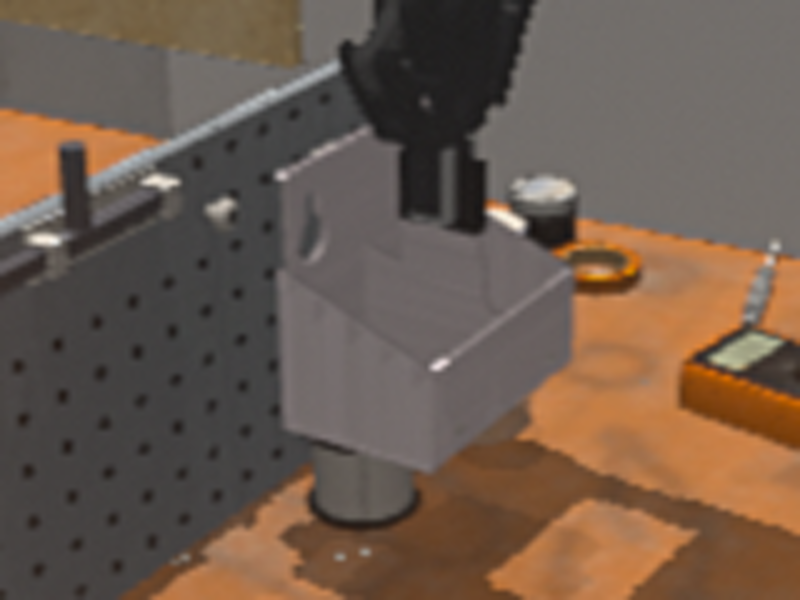

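Run:
```python
from est import *
def v(c): return (c[1]+.5)/5-.5+130,(c[0]+.5)/5-.5+160
L=[((.038,.065,.125),(280,177)),((-.038,.065,.05),(437,366)),((-.04,.065,0),(432,470)),((.04,.065,0),(287,430)),((-.038,-.065,.05),(572,265)),((-.04,-.065,0),(572,352)),((.038,.042,.088),(314,232))]
def f(p,z=.085): return np.concatenate([proj("side",W(p[:3],np.add(P,(0,0,z))))[0]-np.array(v(c))[::-1] for P,c in L])
for z in(.082,.085,.088):
  s=least_squares(lambda p:f(np.r_[p,np.radians(-5)],z),[.53,-.01],x_scale=.01);print(z,s.x.round(4),s.cost.round(1))
s=least_squares(f,[.53,-.01,-.08],x_scale=[.01,.01,.05]);print(s.x.round(4),f(s.x).reshape(-1,2).round(1).tolist())
so=[o for o in pan if o[0]=="side"]
def g(p): return np.concatenate([proj("side",W(np.r_[p,np.radians(-5)],M[t]))[0]-np.array(rc)[::-1] for n,t,rc in so])
q=least_squares(g,[.64,-.02],x_scale=.01,loss="soft_l1");print("panel side-only",q.x.round(4),g(q.x).reshape(-1,2).round(1).tolist())
print("caddy by TCP",W([.5389,-.0152,np.radians(-5)],(.006,0,0)))
```

```text
0.082 [ 0.5503 -0.0268] 3.1
0.085 [ 0.5474 -0.0215] 3.0
0.088 [ 0.5446 -0.0161] 3.2
[ 0.548  -0.0213 -0.0639] [[0.3, -0.3], [-1.0, 0.4], [1.0, -0.1], [0.2, -0.7], [-0.3, -0.5], [-0.1, 0.8], [-0.1, 0.6]]
panel side-only [ 0.6447 -0.0312] [[-1.9, -0.2], [-0.4, -1.9], [0.8, -0.4], [0.4, -0.4], [0.3, 1.3]]
caddy by TCP [[ 0.54487717 -0.01572293  0.        ]]
```

move_arm:
  moves:
    - {"dx": 0.025, "dy": 0, "dz": 0, "twist": 0}
    - {"dx": 0.05, "dy": 0, "dz": 0, "twist": 0}
    - {"dx": 0.05, "dy": 0, "dz": 0, "twist": 0}
    - {"dx": 0.05, "dy": 0, "dz": 0, "twist": 0}

```text
time_s: 11.0
ee_pos: [0.5797, -0.0188, 0.178]
tool_rot: [[0.996, -0.086, -0.001], [-0.086, -0.996, 0.0], [-0.001, -0.0, -1.0]]
contact_force: [0.2, -0.6, -1.9]
finger_gap: 0.0114
finger_force: 53.5
```

move_arm:
  moves:
    - {"dx": 0.005, "dy": 0, "dz": 0, "twist": 0}
    - {"dx": 0.01, "dy": 0, "dz": 0, "twist": 0}
    - {"dx": 0.01, "dy": 0, "dz": 0, "twist": 0}

```text
time_s: 11.3
ee_pos: [0.5882, -0.0196, 0.1784]
tool_rot: [[0.996, -0.086, 0.0], [-0.086, -0.996, -0.0], [0.0, 0.0, -1.0]]
contact_force: [0.3, -0.5, -2.6]
finger_gap: 0.0113
finger_force: 53.5
```

move_arm:
  moves:
    - {"dx": 0.004, "dy": 0, "dz": 0, "twist": 0}
    - {"dx": 0.004, "dy": 0, "dz": 0, "twist": 0}

```text
time_s: 11.5
ee_pos: [0.5914, -0.0198, 0.1783]
tool_rot: [[0.996, -0.086, 0.0], [-0.086, -0.996, -0.0], [0.0, 0.0, -1.0]]
contact_force: [-0.1, -0.6, -2.0]
finger_gap: 0.0115
finger_force: 53.5
```

move_arm:
  moves:
    - {"dx": 0.004, "dy": 0, "dz": 0, "twist": 0}
    - {"dx": 0.004, "dy": 0, "dz": 0, "twist": 0}

```text
time_s: 11.7
ee_pos: [0.5925, -0.0198, 0.1778]
tool_rot: [[0.996, -0.087, -0.004], [-0.087, -0.996, 0.001], [-0.004, -0.0, -1.0]]
contact_force: [-10.0, 0.8, 1.8]
finger_gap: 0.0113
finger_force: 54.4
```

Run:
```python
from go import *
plan([.5404,-.0152,.1784],-5)
im2=cams.get_image("side")
cv2.imwrite("pics/t5.png",cv2.resize(im2[130:235,160:300,::-1],(800,600),interpolation=cv2.INTER_CUBIC))
```

```text
t 11.7 p [ 0.5925 -0.0198  0.1778] a -4.98 F [-10.    0.8   1.8] gap 0.0113
  move [-0.0654, -0.0001, -0.0005] twist 0.0001 mm [-52.3, -0.0, -0.4] dist 0.052
```

View pics/t5.png

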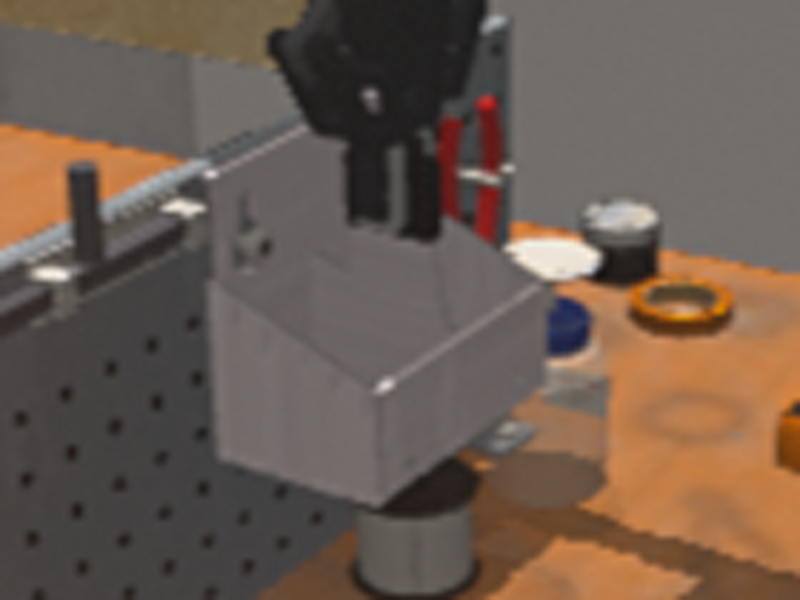

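move_arm:
  moves:
    - {"dx": -0.004, "dy": 0, "dz": 0, "twist": 0}
    - {"dx": -0.004, "dy": 0, "dz": 0, "twist": 0}
    - {"dx": -0.004, "dy": 0, "dz": 0.005, "twist": 0}
    - {"dx": -0.004, "dy": 0, "dz": 0.01, "twist": 0}
    - {"dx": -0.004, "dy": 0, "dz": 0.01, "twist": 0}

```text
time_s: 12.25
ee_pos: [0.5908, -0.0198, 0.1695]
tool_rot: [[0.996, -0.086, -0.001], [-0.086, -0.996, 0.0], [-0.001, -0.0, -1.0]]
contact_force: [0.2, -0.3, -3.0]
finger_gap: 0.011
finger_force: 53.5
```

move_arm:
  moves:
    - {"dx": 0, "dy": 0, "dz": 0.005, "twist": 0}
    - {"dx": 0, "dy": 0, "dz": 0.009, "twist": 0}
    - {"dx": 0, "dy": 0, "dz": 0.009, "twist": 0}

```text
time_s: 12.55
ee_pos: [0.5908, -0.0198, 0.1625]
tool_rot: [[0.996, -0.086, -0.001], [-0.086, -0.996, 0.0], [-0.001, -0.0, -1.0]]
contact_force: [0.2, 0.3, -2.2]
finger_gap: 0.0113
finger_force: 53.5
```

move_arm:
  moves:
    - {"dx": 0, "dy": 0, "dz": 0.004, "twist": 0}
    - {"dx": 0, "dy": 0, "dz": 0.006, "twist": 0}
    - {"dx": 0, "dy": 0, "dz": 0.006, "twist": 0}

```text
time_s: 12.85
ee_pos: [0.5911, -0.0198, 0.1582]
tool_rot: [[0.996, -0.086, 0.0], [-0.086, -0.996, 0.0], [0.0, -0.0, -1.0]]
contact_force: [-0.5, -0.6, -0.5]
finger_gap: 0.0112
finger_force: 53.8
```

move_arm:
  moves:
    - {"dx": -0.003, "dy": 0, "dz": 0.002, "twist": 0}
    - {"dx": -0.005, "dy": 0, "dz": 0.002, "twist": 0}
    - {"dx": -0.005, "dy": 0, "dz": 0.002, "twist": 0}

```text
time_s: 13.15
ee_pos: [0.5896, -0.0195, 0.1577]
tool_rot: [[0.996, -0.087, 0.006], [-0.087, -0.996, -0.0], [0.006, -0.0, -1.0]]
contact_force: [12.5, 1.4, -0.5]
finger_gap: 0.0115
finger_force: 53.9
```

move_arm:
  moves:
    - {"dx": 0.004, "dy": 0, "dz": 0, "twist": 0}
    - {"dx": 0.004, "dy": 0, "dz": 0, "twist": 0}

```text
time_s: 13.35
ee_pos: [0.5912, -0.0198, 0.1576]
tool_rot: [[0.996, -0.087, 0.002], [-0.087, -0.996, -0.0], [0.002, 0.0, -1.0]]
contact_force: [1.2, 1.9, 8.7]
finger_gap: 0.0113
finger_force: 55.2
```

move_arm:
  moves:
    - {"dx": 0, "dy": 0, "dz": 0, "twist": 0}
    - {"dx": 0, "dy": 0, "dz": 0, "twist": 0}
    - {"dx": 0, "dy": 0, "dz": 0, "twist": 0}
    - {"dx": 0, "dy": 0, "dz": -0.05, "twist": 0}
    - {"dx": 0, "dy": 0, "dz": -0.1, "twist": 0}
    - {"dx": 0, "dy": 0, "dz": -0.16, "twist": 0}
    - {"dx": 0, "dy": 0, "dz": -0.16, "twist": 0}
    - {"dx": 0, "dy": 0, "dz": -0.16, "twist": 0}
  jaw: 0.45
  grip_force: 20

```text
time_s: 14.15
ee_pos: [0.5905, -0.0198, 0.2857]
tool_rot: [[0.996, -0.086, 0.002], [-0.086, -0.996, -0.0], [0.002, 0.0, -1.0]]
contact_force: [-0.7, -0.0, 0.2]
finger_gap: 0.0382
finger_force: 0.0
```

Run:
```python
from go import *
plan([.6452,.1155,.275],-5)
plan([.6452,.1155,.2213],-5)
im2=cams.get_image("side")
cv2.imwrite("pics/t6.png",cv2.resize(im2[130:235,160:300,::-1],(800,600),interpolation=cv2.INTER_CUBIC))
```

```text
t 14.15 p [ 0.5905 -0.0198  0.2857] a -4.96 F [-0.7 -0.   0.2] gap 0.0382
  move [0.0534, -0.1744, 0.0134] twist 0.0002 mm [42.7, -139.5, 10.8] dist 0.146
t 14.15 p [ 0.5905 -0.0198  0.2857] a -4.96 F [-0.7 -0.   0.2] gap 0.0382
  move [0.0533, -0.1744, 0.0806] twist 0.0002 mm [42.6, -139.5, 64.5] dist 0.159
```

View pics/t6.png

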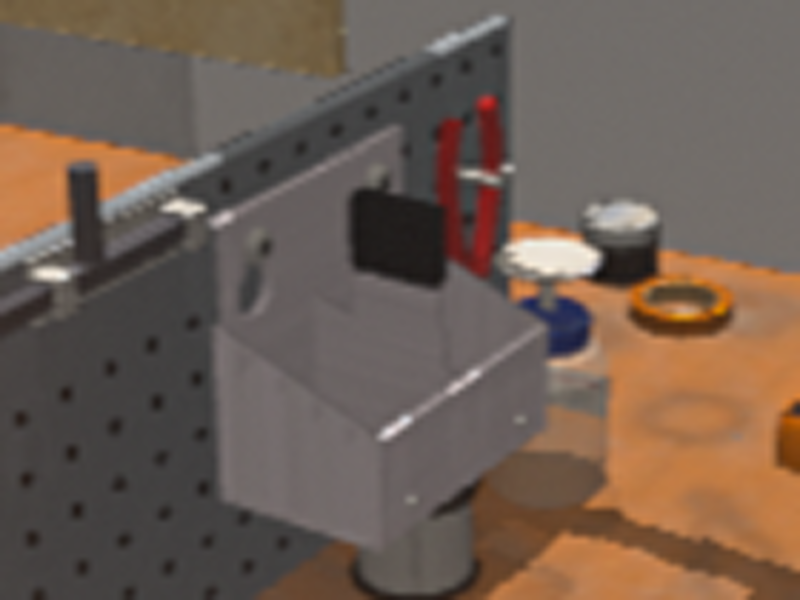

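move_arm:
  moves:
    - {"dx": 0.018, "dy": -0.058, "dz": 0, "twist": 0}
    - {"dx": 0.036, "dy": -0.116, "dz": 0, "twist": 0}
    - {"dx": 0.0535, "dy": -0.1745, "dz": 0.01, "twist": 0}
    - {"dx": 0.0535, "dy": -0.1745, "dz": 0.01, "twist": 0}
    - {"dx": 0.0535, "dy": -0.1745, "dz": 0.03, "twist": 0}
    - {"dx": 0.0535, "dy": -0.1745, "dz": 0.06, "twist": 0}
    - {"dx": 0.0535, "dy": -0.1745, "dz": 0.08, "twist": 0}
    - {"dx": 0.0535, "dy": -0.1745, "dz": 0.08, "twist": 0}

```text
time_s: 15.0
ee_pos: [0.6429, 0.1151, 0.217]
tool_rot: [[0.996, -0.087, -0.006], [-0.087, -0.996, -0.001], [-0.006, 0.001, -1.0]]
contact_force: [-0.1, 0.6, -0.6]
finger_gap: 0.0386
finger_force: 0.0
```

move_arm:
  moves:
    - {"dx": 0, "dy": 0, "dz": 0, "twist": 0}
    - {"dx": 0, "dy": 0, "dz": 0, "twist": 0}
    - {"dx": 0, "dy": 0, "dz": 0, "twist": 0}
    - {"dx": 0, "dy": 0, "dz": 0, "twist": 0}
  jaw: 0
  grip_force: 20

```text
time_s: 15.4
ee_pos: [0.6452, 0.1151, 0.2214]
tool_rot: [[0.996, -0.087, 0.001], [-0.087, -0.996, -0.001], [0.001, 0.001, -1.0]]
contact_force: [0.1, -5.8, -0.2]
finger_gap: 0.0106
finger_force: 21.3
```

move_arm:
  moves:
    - {"dx": 0, "dy": 0.01, "dz": -0.001, "twist": 0}
    - {"dx": 0, "dy": 0.02, "dz": -0.001, "twist": 0}
    - {"dx": 0, "dy": 0.03, "dz": -0.001, "twist": 0}
    - {"dx": 0, "dy": 0.04, "dz": -0.001, "twist": 0}
    - {"dx": 0, "dy": 0.042, "dz": -0.001, "twist": 0}
    - {"dx": 0, "dy": 0.042, "dz": -0.001, "twist": 0}

```text
time_s: 16.0
ee_pos: [0.6419, 0.0815, 0.2214]
tool_rot: [[0.996, -0.087, -0.0], [-0.087, -0.996, -0.0], [-0.0, 0.0, -1.0]]
contact_force: [0.3, -1.4, -6.5]
finger_gap: 0.0106
finger_force: 20.7
```

move_arm:
  moves:
    - {"dx": 0, "dy": 0.002, "dz": 0.0005, "twist": 0}
    - {"dx": 0, "dy": 0.002, "dz": 0.0005, "twist": 0}
    - {"dx": 0, "dy": 0.002, "dz": 0.0005, "twist": 0}

```text
time_s: 16.3
ee_pos: [0.6419, 0.0806, 0.2213]
tool_rot: [[0.996, -0.086, 0.0], [-0.086, -0.996, -0.0], [0.0, 0.0, -1.0]]
contact_force: [-1.9, -1.4, 1.0]
finger_gap: 0.0109
finger_force: 21.3
```

move_arm:
  moves:
    - {"dx": 0, "dy": 0.002, "dz": 0, "twist": 0}
    - {"dx": 0, "dy": 0.002, "dz": 0, "twist": 0}
    - {"dx": 0, "dy": 0.002, "dz": 0, "twist": 0}

```text
time_s: 16.6
ee_pos: [0.6417, 0.0791, 0.2213]
tool_rot: [[0.996, -0.086, 0.0], [-0.086, -0.996, 0.0], [0.0, -0.0, -1.0]]
contact_force: [-3.7, 2.1, 4.1]
finger_gap: 0.0108
finger_force: 21.6
```

move_arm:
  moves:
    - {"dx": 0, "dy": 0.003, "dz": 0, "twist": 0}
    - {"dx": 0, "dy": 0.003, "dz": 0, "twist": 0}
    - {"dx": 0, "dy": 0.003, "dz": 0, "twist": 0}

```text
time_s: 16.9
ee_pos: [0.6417, 0.0787, 0.2213]
tool_rot: [[0.996, -0.086, 0.001], [-0.086, -0.996, 0.003], [0.0, -0.003, -1.0]]
contact_force: [-1.0, 17.0, 3.0]
finger_gap: 0.0106
finger_force: 21.9
```

move_arm:
  moves:
    - {"dx": 0, "dy": 0, "dz": 0, "twist": 0}
    - {"dx": 0, "dy": 0, "dz": 0, "twist": 0}
    - {"dx": 0, "dy": 0, "dz": 0, "twist": 0}
    - {"dx": 0, "dy": 0, "dz": -0.05, "twist": 0}
    - {"dx": 0, "dy": 0, "dz": -0.1, "twist": 0}
    - {"dx": 0, "dy": 0, "dz": -0.15, "twist": 0}
    - {"dx": -0.15, "dy": 0, "dz": -0.15, "twist": 0}
    - {"dx": -0.25, "dy": 0, "dz": -0.15, "twist": 0}
    - {"dx": -0.25, "dy": 0, "dz": -0.15, "twist": 0}
    - {"dx": -0.25, "dy": 0, "dz": -0.15, "twist": 0}
  jaw: 0.45

```text
time_s: 17.9
ee_pos: [0.4404, 0.0937, 0.3409]
tool_rot: [[0.996, -0.087, 0.0], [-0.087, -0.996, -0.0], [0.0, 0.0, -1.0]]
contact_force: [0.2, 0.6, 0.8]
finger_gap: 0.0386
finger_force: 0.0
```

Run:
```python
from go import *
plan([.6452,.1155,.275],-5)
im=cams.get_image("top");im2=cams.get_image("side")
cv2.imwrite("pics/t7.png",np.vstack([cv2.resize(im2[135:225,160:320,::-1],(800,450),interpolation=cv2.INTER_CUBIC),cv2.resize(im[115:145,170:330,::-1],(800,150),interpolation=cv2.INTER_CUBIC)]))
```

```text
t 17.9 p [0.4404 0.0937 0.3409] a -4.98 F [0.2 0.6 0.8] gap 0.0386
  move [0.2527, -0.0494, 0.0825] twist 0.0001 mm [202.1, -39.5, 66.0] dist 0.216
```

View pics/t7.png

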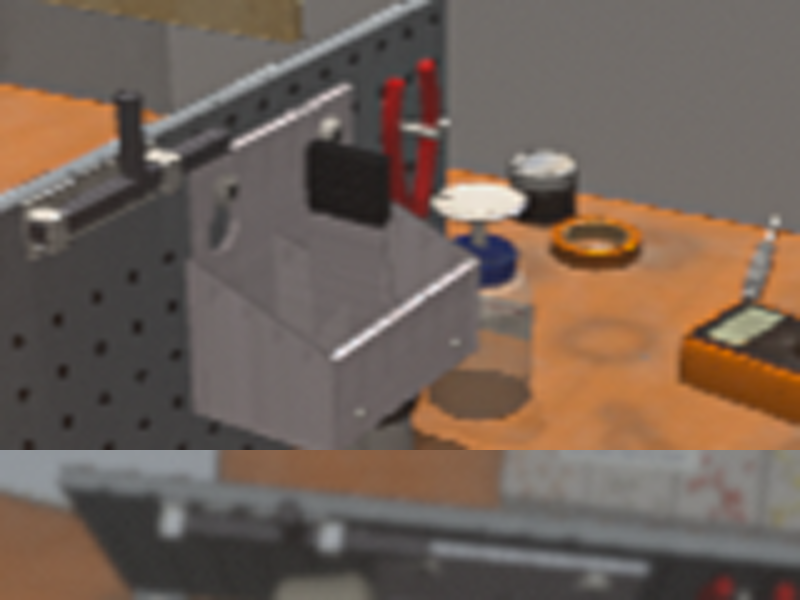

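The bolt bar (crop (190–235, 150)) lies over the caddy's top edge, the screws sit at the slot tops, and the arm is clear. I'll hand it in.

```bash
python3 -c "
from bench import bot
print(bot.finish_job())"
```

```text
the job is handed in; nothing more can be done
None
```

The caddy is hung with both screws at the top of its slots, the bolt is pushed to its stop over the back plate, no contact with the loose items was seen or felt, and the job was handed in at about 18 s (no verdict returned).

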